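# Index the glued star to its next point

## Robot

A 6-joint arm with a two-finger parallel gripper is mounted at the origin on a cart in front of the work surface, level with it; the furniture and walls round the work are solid. World frame = base frame: x ahead of the robot, y to its left, z up, the work surface at z = 0. Lengths are in m, angles in rad, forces in N, time in s.
With the tool pointing down it reaches from about 0.275 to 0.75 m from the base axis. Payload 10.2 kg.
Tool frame: the origin (TCP) lies midway between the tips of the shut fingers; the grasp point (between the pads) lies 19 mm behind it; z points along the fingers, y is the direction in which the jaws open and shut (so a half turn about z gives the same grasp; the last joint's range is limited). The gripper opens to 88 mm and grips with 3 to 60 N. Pads are 18 mm wide; open, the fingers measure 123 mm over their backs; the gripper's body (75 mm by 187 mm) begins 45 mm behind the grasp point.
Start: joints at [0.987, 0.313, 1.498, -0, 1.331, -0.223], TCP at [0.185, 0.491, 0.239] pointing down, gripper open.
Joint ranges: [-2.94, 2.94], [-0.97, 2.17], [0.19, 2.56], [-1.23, 4.37], [0.02, 3.11], [-2.88, 2.88]. Speed limits (rad/s): [2.39, 2.39, 3.01, 3.14, 3.14, 3.14].

## Interface

Orientations are given as a rotation vector (axis times angle).
In Python, from rig import env gives the robot as it stands.
- The arm moves only by the tool servo_tool, never from a script. Its argument "series" is one flat list of numbers, 7 for each row, row after row: the shift along the tool's x, y, z in m, then the turn, a rotation vector about the tool's x, y, z in rad, then the opening, from 0 (shut) to 1 (fully open). A call has 1 to 10 rows; each row is the pose to reach, as a shift and turn from the pose commanded when the call began, along the tool's axes at that moment; what a row does not reach only later rows make up. A row lasts 1/10 s, in which the tool goes at most 50 mm and 8.59 degrees, less where a joint would pass 70% of its speed; a pose out of reach is approached as far as the arm can. A call with a gripper value outside its range is refused whole. The fingers move at their own pace and stop on an object; "grip_force" is the grip in N (left out, the last holds). Time passes only in rows, so rows that repeat a pose let the fingers close. It gives the time, the measured TCP pose, the force and the opening at its end, in the units of the state.
- env.get_obs(): the state, without advancing time (a new reading comes with each control period).
- env.camera(name): name is "side" or "top"; returns (picture, depth): 480x640x3 uint8, red, green, blue; 480x640 float32, m along the optical axis (not along the pixel's ray), 0 where there is no reading.
- env.calibration(name): a dict with "fx", "fy", "cx", "cy" (pixels), "rvec" (rotation vector, rad) and "tvec" (3), from world to camera coordinates, as OpenCV has them. Camera axes: x right, y down, z forward; pixel columns grow to the right and rows downward; lengths in m; the calibration is good to about 2 mm. A picture is of the moment at which its call begins. calibration takes no time and is no camera call.
- env.job_done(): hands the job in, once; it reports no verdict.
The state is a dict: "t": time; "q": joint angles; "qvel": joint speeds; "tau": joint torques, N m; "eef_pos": TCP position; "eef_rot": TCP orientation; "force": force on the tool from outside, world axes, zero at the start; "ft_torque": the same for the moment, N m; "finger_gap": finger opening in m.
Only numpy, scipy, OpenCV 4.12 (cv2) and the standard library are available. Lean on these libraries where they do the work, as an engineer would, in place of code of your own. Each camera call takes 0.05 s, during which the arm holds its last target.

## Task

The glue under the wooden star on the dividing fixture has set, so lift the weight can off the star by its handle and gently stand it upright beside the fixture, on the bench or on the raised block in front. Then turn the index knob clockwise from its home stop, counting the clicks, to the third stop and not past it, which brings the star's next point to the pointer. Finish while still gripping the knob at that stop, so that the star cannot creep while I mark the point; leave everything else on the bench where it is.

Things in the scene. Friction and masses are not known exactly. Their poses are not given: they have to be found in the camera images.
- indexer: Dividing fixture, fixed: grey cast bed 104 mm (x) by 290 mm (y), top 28 mm above the bench. Origin under its centre at bench height; own y along its length, to the left. The knob's axis stands at own (0, +70 mm), the platen's axis at own (0, -70 mm). At the left end a plunger block, 46 mm above the bench, at the right end the pointer's post, 66 mm; nothing else of it stands taller than the knob.
- knob_bar: Black grip bar on top of the index knob, 46 mm long, 18 mm wide, 34 mm high; grip it from above across the 18 mm. Origin on the knob's vertical axis, 74 mm above the bench, 14 mm below the bar's top. Own -x points along the bar to its rounded nose with a white line, z up. Below the bar a hub, 19 mm radius at its foot, and a steel click wheel, 33 mm radius, its top 42 mm above the bench.
- index_knob (a joint): Knob angle, rad: 0 at the home stop, where it starts (within 0.05), growing clockwise seen from above; a solid end at -0.12. Click stops every 0.349: first 0.349, second 0.698, third 1.047, more beyond. About 0.1 N m takes it off a stop; past half-way it pulls itself into the next and centres there. Home and third stop have long white marks on the bed, the two between short ones.
- star_top (a point): Centre of the upper face of the plain wooden star (six points, 84 mm across, 12 mm thick), glued to a round aluminium platen (radius 45 mm) that turns with the knob by the same angle, the same way. On the platen's vertical axis, 52 mm above the bench; the can stands on it at the start.
- weight_can: Closed plain metal can used as a gluing weight, 0.4 to 0.75 kg, 73 mm in diameter, body 94 mm high, with a fixed bow handle over its top. Origin at the centre of its underside, z up; the handle runs along own y.
- can_handle (a point): Middle of the can's turned wooden grip: a horizontal round bar 15.6 mm thick and 48 mm long along the can's own y, 138 mm above the can's underside and 44 mm above its lid; open space above and on both sides, steel bows at its ends.
- block_top (a point): Point on the flat top, 46 mm above the bench, of the fixed dark block (292 mm in x, 393 mm in y) between the robot and the fixture; free bare space of 70 mm radius round this point, where the can may stand.
- other_star: Loose wooden five-pointed star, 81 x 77 x 12 mm, lying behind the fixture; origin at the centre of its underside. Leave alone.
- masking_tape: Roll of masking tape, 98 mm across, 25 mm high, lying behind the fixture; origin at the centre of its underside. Leave alone.
- sand_block: Cork sanding block, 58 x 105 x 34 mm, lying behind and to the left; origin at the centre of its underside. Leave alone.
- glue_a: Squeeze bottle of glue, 48 mm in diameter, 154 mm tall, standing behind and to the left; origin at the centre of its underside. Leave alone.
- spring_clamp: Wooden spring clamp, 34 x 142 x 20 mm (long along own y), lying fixed in place on the right part of the dark block, 46 mm up; origin at the centre of its underside. Leave alone.

How it is judged:
On the way, in this order (a step that is already met when the one before it is completed fails the run):
1. the can is lifted clear of the star (z of weight_can in the frame of indexer above 0.07 m and contact force between weight_can and indexer below 0.1 N and contact force between weight_can and the fingers above 1 N), for 0.2 s.
2. the can stands upright beside the fixture, released, the knob still at home (height (world z) of weight_can between -0.01 and 0.065 m and angle between weight_can's own z axis and vertical below 0.12 rad and linear speed of weight_can below 0.03 m/s and horizontal distance between weight_can and star_top above 0.085 m and contact force between weight_can and indexer below 0.1 N and contact force between weight_can and the fingers below 0.1 N and value of joint index_knob below 0.17 rad), for 0.2 s.
3. the gripped knob is at the third stop (value of joint index_knob between 0.977 and 1.117 rad and contact force between the fingers and knob_bar above 1.5 N and horizontal distance between the grasp point and knob_bar below 0.02 m and z of the grasp point in the frame of knob_bar below 0.04 m), for 0.3 s.
At the end, for the whole second after the job is handed in: Fingers still grip the knob bar (over 1.5 N, grasp point within 20 mm of its axis); knob still at the third stop, 1.047 rad within 0.07; can upright within 0.12 rad, at rest, let go, underside below 65 mm, over 85 mm from the star's centre and clear of the fixture (all of step 3 and height (world z) of weight_can between -0.01 and 0.065 m and angle between weight_can's own z axis and vertical below 0.12 rad and linear speed of weight_can below 0.03 m/s and horizontal distance between weight_can and star_top above 0.085 m and contact force between weight_can and indexer below 0.1 N and contact force between weight_can and the fingers below 0.1 N and velocity of joint index_knob between -0.1 and 0.1 rad/s); the arm keeps its last pose, push and grip.
It fails at once if the knob is turned past the third stop (value of joint index_knob above 1.25 rad).
It fails at once if the knob is turned while the can still stands on the star (value of joint index_knob above 0.2 rad and contact force between weight_can and indexer above 0.3 N).
It fails at once if the can is dropped (contact force between weight_can and the fingers below 0.05 N and linear speed of weight_can above 0.35 m/s).
It fails at once if another thing on the bench is pushed away (distance of any of other_star, masking_tape, sand_block, glue_a from where it was at the start of the episode above 0.04 m).
It also fails if it takes over 48 s, if anything falls off the work surface, if the arm or the gripper's body presses on something with over 40 N, if the wrist force passes 120 N, or if a joint passes its speed limit or range.

## Working session

There is one attempt and no reset: what is moved stays moved. The work goes in short steps, Python scripts to look and compute and a tool call to move; the robot and the scene stay as the last step left them, time stands still between calls to the robot, and variables do not carry over. Pictures are saved under pics/ and viewed, and the job is handed in when it is done.

Besides the shell and the picture viewer there is one more tool, called after "Call:" as a command line: name --argument value ..., lists and objects as JSON in quotes. servo_tool: Moves the arm, as the interface text tells. Its arguments: {"type":"object","properties":{"series":{"type":"array"},"grip_force":{"type":"number"}},"required":["series"]}

```bash
ls; mkdir -p pics; python3 - <<'E'
from rig import env
import cv2,numpy as np
for n in("top","side"):
    p,d=env.camera(n); cv2.imwrite(f"pics/{n}0.png",p[:,:,::-1]); np.savez(f"{n}0.npz",p=p,d=d)
    print(n,env.calibration(n))
print(env.get_obs())
E
```

```text
pics
top {'fx': 552.7435442459738, 'fy': 552.7435442459738, 'cx': 314.3646777681837, 'cy': 234.8360300334358, 'rvec': array([ 2.15722983, -2.11864301,  0.15388681]), 'tvec': array([-0.04070783,  0.55854898,  1.19419769])}
side {'fx': 484.7276879633027, 'fy': 484.7276879633027, 'cx': 314.8971436075567, 'cy': 241.42906721451575, 'rvec': array([ 2.24915288, -0.50257935,  0.22332987]), 'tvec': array([-0.50508257,  0.23406383,  1.05366812])}
{'t': 0.1, 'q': array([ 9.86629585e-01,  3.13367619e-01,  1.49832137e+00, -1.98940605e-05,
        1.33098986e+00, -2.23408607e-01]), 'qvel': array([ 0.00048626, -0.0008129 , -0.0018159 ,  0.00286829, -0.00026885,
       -0.00018752]), 'tau': array([ 2.80922017e-03, -4.02818906e+01, -2.52646834e+01,  6.95739454e-02,
        3.41946865e-02, -7.13778604e-05]), 'eef_pos': array([0.18522   , 0.49102144, 0.23824678]), 'eef_rot': array([-5.63528823e-01, -3.09022127e+00,  1.58069758e-03]), 'force': array([ 0.55620243, -0.44497452, -0.5582432 ]), 'ft_torque': array([-0.04382522,  0.03808461,  0.01539946]), 'finger_gap': 0.08808531493184876}
```

View pics/top0.png

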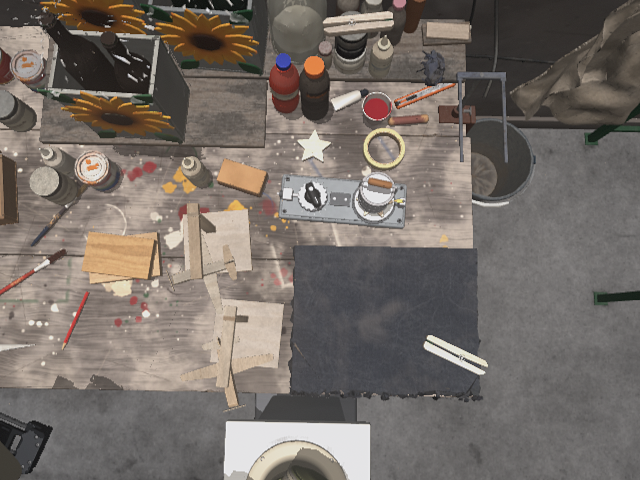

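View pics/side0.png

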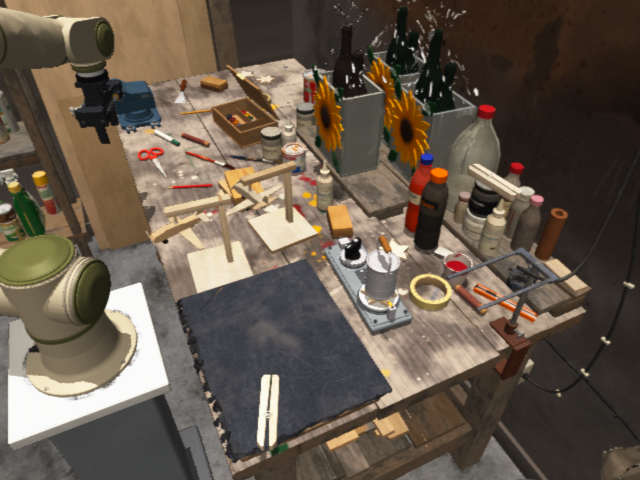

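The top view shows the fixture from (283,195) to (405,205), with the knob at about (313,195), the can at (377,195) with its brown handle at (380,183), and the dark block at (385,320). Next I'll zoom in and measure.

```bash
cat > h.py <<'E'
import numpy as np,cv2
from rig import env
def cam(n):
    c=env.calibration(n);R=cv2.Rodrigues(c["rvec"])[0];K=np.array([[c["fx"],0,c["cx"]],[0,c["fy"],c["cy"]],[0,0,1]])
    return K,R,c["tvec"]
def ray(n,u,v,z):
    K,R,t=cam(n);C=-R.T@t;d=R.T@np.linalg.inv(K)@np.array([u,v,1.]);return C+d*(z-C[2])/d[2]
def pts(n,d):
    K,R,t=cam(n);v,u=np.mgrid[:480,:640];P=np.stack([(u-K[0,2])/K[0,0]*d,(v-K[1,2])/K[1,1]*d,d],-1)
    W=(P-t)@R;W[d==0]=np.nan;return W
def proj(n,p):
    K,R,t=cam(n);q=K@(R@np.asarray(p,float)+t);return q[:2]/q[2]
E
python3 - <<'E'
from h import *
a=np.load("top0.npz");b=np.load("side0.npz")
cv2.imwrite("pics/topz.png",cv2.resize(a["p"][160:240,270:420,::-1],None,fx=5,fy=5,interpolation=cv2.INTER_CUBIC))
cv2.imwrite("pics/sidez.png",cv2.resize(b["p"][220:340,310:430,::-1],None,fx=5,fy=5,interpolation=cv2.INTER_CUBIC))
print("C",[-cam(n)[1].T@cam(n)[2] for n in("top","side")])
for n,x in(("top",a),("side",b)):
    W=pts(n,x["d"])
    # can handle: brown
    hsv=cv2.cvtColor(x["p"],cv2.COLOR_RGB2HSV)
    near=(abs(W[...,0]-.6)<.2)&(abs(W[...,1]+.1)<.25)
    for lo,hi in((.17,.21),(.135,.155),(.08,.095),(.05,.056),(.025,.031)):
        m=near&(W[...,2]>lo)&(W[...,2]<hi);P=W[m]
        if len(P): print(n,lo,hi,len(P),P.mean(0).round(4),P.min(0).round(3),P.max(0).round(3))
E
```

```text
C [array([ 0.3714014 , -0.04321794,  1.26488554]), array([ 0.18966821, -0.78999452,  0.87180583])]
top 0.17 0.21 232 [ 0.6356 -0.1455  0.1936] [ 0.484 -0.197  0.17 ] [0.655 0.139 0.201]
top 0.135 0.155 982 [ 0.6023 -0.0879  0.146 ] [ 0.449 -0.198  0.136] [0.68  0.15  0.155]
top 0.08 0.095 247 [ 0.6391 -0.051   0.0878] [ 0.61  -0.188  0.08 ] [ 0.67  -0.008  0.095]
top 0.05 0.056 2853 [ 0.4694 -0.1583  0.0515] [ 0.4  -0.35  0.05] [0.789 0.149 0.056]
top 0.025 0.031 2071 [ 0.6531 -0.082   0.0282] [ 0.405 -0.239  0.025] [0.8   0.15  0.031]
side 0.17 0.21 166 [ 0.6359 -0.1568  0.1905] [ 0.484 -0.201  0.17 ] [0.653 0.134 0.199]
side 0.135 0.155 758 [ 0.6132 -0.1112  0.1434] [ 0.45  -0.201  0.135] [0.681 0.15  0.155]
side 0.08 0.095 269 [ 0.6363 -0.1146  0.0865] [ 0.609 -0.197  0.08 ] [ 0.67  -0.01   0.095]
side 0.05 0.056 190 [ 0.6208 -0.1106  0.0522] [ 0.404 -0.344  0.05 ] [0.797 0.144 0.056]
side 0.025 0.031 1178 [ 0.637  -0.1038  0.0276] [ 0.59  -0.238  0.025] [0.797 0.15  0.031]
```

View pics/topz.png

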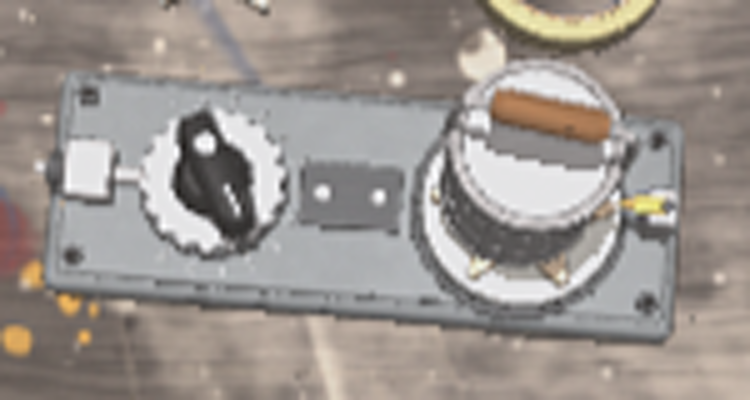

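View pics/sidez.png

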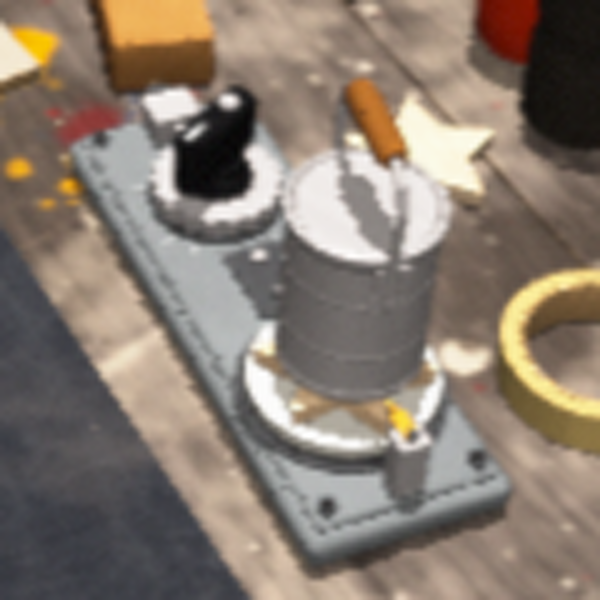

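```bash
python3 - <<'E'
from h import *
a=np.load("top0.npz");b=np.load("side0.npz")
for n,x in(("top",a),("side",b)):
    W=pts(n,x["d"]);p=x["p"]
    # bed by z
    m=((W[...,2]>.022)&(W[...,2]<.034)&(W[...,0]>.55)&(W[...,0]<.75)&(W[...,1]>-.28)&(W[...,1]<.14)).astype(np.uint8)
    k,l,s,c=cv2.connectedComponentsWithStats(m);i=1+s[1:,4].argmax();P=W[l==i]
    r=cv2.minAreaRect((P[:,:2]*1000).astype(np.float32));print(n,"bed",len(P),r,P[:,2].mean())
    m=((W[...,2]>.18)&(W[...,2]<.21)&(abs(W[...,0]-.64)<.06)&(abs(W[...,1]+.16)<.06))
    hsv=cv2.cvtColor(p,cv2.COLOR_RGB2HSV);m&=(hsv[...,1]>90);P=W[m]
    r=cv2.minAreaRect((P[:,:2]*1000).astype(np.float32));print(" handle",len(P),P.mean(0),r,P[:,2].max())
    v,u=np.nonzero(m);print("  px",u.mean(),v.mean(),ray(n,u.mean(),v.mean(),.192))
    m=(abs(W[...,2]-.146)<.006)&(abs(W[...,0]-.64)<.07)&(abs(W[...,1]+.16)<.07);P=W[m]
    (cc,rr)=cv2.minEnclosingCircle((P[:,:2]*1000).astype(np.float32));print(" lid",len(P),P.mean(0),cc,rr)
    m=(W[...,2]>.08)&(W[...,2]<.095)&(abs(W[...,0]-.64)<.06)&(abs(W[...,1]+.03)<.07)&(p.max(2)<90);P=W[m]
    r=cv2.minAreaRect((P[:,:2]*1000).astype(np.float32));print(" knob",len(P),P.mean(0),P.min(0),P.max(0),r)
E
```

```text
top bed 2575 ((644.4100952148438, -93.8575439453125), (286.265380859375, 101.79957580566406), 86.01028442382812) 0.028665312170278224
 handle 146 [ 0.6419468  -0.15967772  0.19695773] ((642.6696166992188, -159.63624572753906), (46.1812744140625, 12.46820068359375), 79.41375732421875) 0.2013443924908607
  px 379.67808219178085 182.84931506849315 [ 0.64320383 -0.16022935  0.192     ]
 lid 720 [ 0.64036926 -0.15902871  0.14452055] (642.520263671875, -159.81593322753906) 38.12834930419922
 knob 139 [ 0.6422602  -0.02661162  0.08756109] [ 0.61933886 -0.04202574  0.08021558] [ 0.66810428 -0.01069136  0.09382421] ((643.8658447265625, -26.526765823364258), (51.91725540161133, 18.133590698242188), 24.7532958984375)
side bed 1374 ((645.7711791992188, -95.75712585449219), (281.4763488769531, 98.93277740478516), 85.50928497314453) 0.02753115195772931
 handle 111 [ 0.64247457 -0.16420902  0.19459766] ((643.742431640625, -161.74603271484375), (48.945518493652344, 14.305310249328613), 77.40941619873047) 0.19856735600866304
  px 384.44144144144144 243.77477477477478 [ 0.64418302 -0.16194001  0.192     ]
 lid 552 [ 0.64223368 -0.16294364  0.142766  ] (642.7933959960938, -162.02565002441406) 39.70493698120117
 knob 87 [ 0.64447476 -0.03158541  0.0848422 ] [ 0.61999224 -0.04434557  0.08029073] [ 0.67045247 -0.01122905  0.08985776] ((645.0535278320312, -29.398475646972656), (55.907875061035156, 19.467056274414062), 18.823585510253906)
```

```bash
cat >> h.py <<'E'
from scipy.spatial.transform import Rotation as Ro
def delta(pos,yaw,o=None):
    """shift in tool axes and turn to reach TCP pos with tool down and tool y at yaw(deg)"""
    o=o or env.get_obs();R=Ro.from_rotvec(o["eef_rot"]);y=np.radians(yaw)
    Y=np.array([np.cos(y),np.sin(y),0]);Z=np.array([0,0,-1.]);X=np.cross(Y,Z)
    T=Ro.from_matrix(np.stack([X,Y,Z],1))
    return R.inv().apply(np.array(pos)-o["eef_pos"]).round(4),(R.inv()*T).as_rotvec().round(4)
E
python3 - <<'E'
from h import *
o=env.get_obs();R=Ro.from_rotvec(o["eef_rot"]).as_matrix();print(R.round(3),np.degrees(np.arctan2(R[1,1],R[0,1])))
print(delta((.643,-.161,.28),-11.5),delta((.4,.2,.33),30))
W=pts("top",np.load("top0.npz")["d"])
for x in(.38,.42,.46,.5):
  for y in(-.15,-.2,-.25):
    u,v=proj("top",(x,y,.046)).round().astype(int);print((x,y),(u,v),W[v-3:v+4,u-3:u+4,2].mean().round(4))
E
```

```text
[[-0.936  0.353 -0.001]
 [ 0.353  0.936 -0.001]
 [ 0.    -0.001 -1.   ]] 69.3303595293355
(array([-0.6585, -0.4485, -0.0414]), array([-1.0000e-03,  6.0000e-04,  1.4108e+00])) (array([-0.3037, -0.1966, -0.0916]), array([-1.100e-03,  2.000e-04,  6.864e-01]))
(0.38, -0.15) (np.int64(368), np.int64(317)) 0.0496
(0.38, -0.2) (np.int64(391), np.int64(317)) 0.0487
(0.38, -0.25) (np.int64(414), np.int64(318)) 0.0488
(0.42, -0.15) (np.int64(368), np.int64(298)) nan
(0.42, -0.2) (np.int64(390), np.int64(299)) 0.0481
(0.42, -0.25) (np.int64(413), np.int64(299)) 0.0489
(0.46, -0.15) (np.int64(368), np.int64(280)) nan
(0.46, -0.2) (np.int64(390), np.int64(280)) 0.0481
(0.46, -0.25) (np.int64(413), np.int64(281)) 0.0482
(0.5, -0.15) (np.int64(368), np.int64(262)) 0.0479
(0.5, -0.2) (np.int64(390), np.int64(262)) 0.0485
(0.5, -0.25) (np.int64(413), np.int64(263)) nan
```

Call:
servo_tool --series '[-0.03,-0.02,-0.03,0,0,0.1,1,-0.07,-0.04,-0.05,0,0,0.2,1,-0.11,-0.07,-0.07,0,0,0.3,1,-0.15,-0.1,-0.08,0,0,0.4,1,-0.19,-0.13,-0.08,0,0,0.5,1,-0.23,-0.155,-0.08,0,0,0.6,1,-0.27,-0.18,-0.08,0,0,0.7,1,-0.31,-0.21,-0.08,0,0,0.8,1,-0.35,-0.24,-0.08,0,0,0.9,1,-0.39,-0.265,-0.08,0,0,1.0,1]' --grip_force 40

```text
t: 1.1
eef_pos: [0.4573, 0.1034, 0.3187]
eef_rot: [-1.982, -2.437, 0.0]
force: [0.3, -0.3, -0.2]
finger_gap: 0.0882
```

```bash
python3 - <<'E'
from h import *
o=env.get_obs();print(o["t"],o["eef_pos"],delta((.643,-.161,.26),-11.5))
E
```

```text
1.1 [0.4572754  0.10343307 0.31867809] (array([-0.2967,  0.128 ,  0.0586]), array([-2.000e-04, -1.000e-04,  4.059e-01]))
```

Call:
servo_tool --series '[-0.04,0.017,0,0,0,0.1,1,-0.08,0.034,0,0,0,0.2,1,-0.12,0.051,0.0,0,0,0.3,1,-0.16,0.068,0.0,0,0,0.406,1,-0.2,0.085,0.01,0,0,0.406,1,-0.24,0.103,0.02,0,0,0.406,1,-0.28,0.12,0.03,0,0,0.406,1,-0.2967,0.128,0.0586,0,0,0.406,1,-0.2967,0.128,0.0586,0,0,0.406,1]'

```text
t: 2.0
eef_pos: [0.6431, -0.1595, 0.2547]
eef_rot: [-2.425, -1.986, 0.006]
force: [-0.5, 0.7, -0.1]
finger_gap: 0.0878
```

```bash
python3 - <<'E'
from h import *
o=env.get_obs();print(o["t"],o["eef_pos"],delta((.643,-.161,.171),-11.5))
p,d=env.camera("side");cv2.imwrite("pics/s1.png",cv2.resize(p[150:340,280:470,::-1],None,fx=3,fy=3,interpolation=cv2.INTER_CUBIC))
E
```

```text
2.0 [ 0.64312884 -0.15951048  0.25469113] (array([-0.0016,  0.0009,  0.0837]), array([-0.0084, -0.0016,  0.0023]))
```

View pics/s1.png

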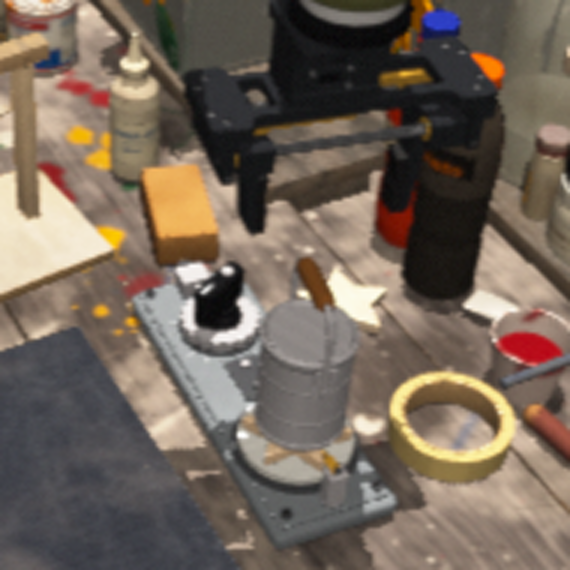

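The open fingers straddle the handle, which is at crop (315,285). I'll descend.

Call:
servo_tool --series '[0,0,0.03,0,0,0,1,-0.0005,0,0.055,0,0,0,1,-0.0005,0,0.075,0,0,0,1,-0.001,0,0.088,0,0,0,1,-0.001,0,0.088,0,0,0,1,-0.001,0,0.088,0,0,0,1]'

```text
t: 2.65
eef_pos: [0.6439, -0.1586, 0.1739]
eef_rot: [2.426, 1.993, 0.002]
force: [0.1, 0.5, 1.1]
finger_gap: 0.0881
```

```bash
python3 - <<'E'
from h import *
o=env.get_obs();print(o["t"],o["eef_pos"],o["force"],delta((.643,-.161,.171),-11.5))
for n in("side","top"):
  p,d=env.camera(n);a,b=(190,300) if n=="side" else (120,300);cv2.imwrite(f"pics/{n}2.png",cv2.resize(p[a:a+130,b:b+130,::-1],None,fx=4,fy=4,interpolation=cv2.INTER_CUBIC))
E
```

```text
2.65 [ 0.64390019 -0.1585922   0.17386959] [0.0637972  0.4557839  1.06321462] (array([-0.0025, -0.0004,  0.0029]), array([0.0021, 0.0004, 0.0052]))
```

View pics/side2.png

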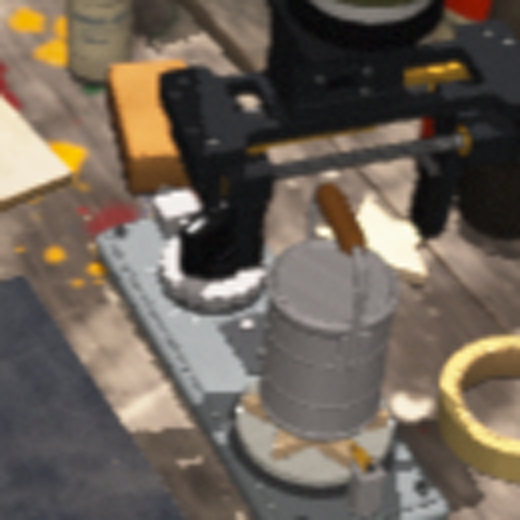

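Call:
servo_tool --series '[-0.002,-0.0,0.003,0,0,0,0.5,-0.002,0,0.003,0,0,0,0.2,-0.002,0,0.003,0,0,0,0,-0.002,0,0.003,0,0,0,0,-0.002,0,0.003,0,0,0,0,-0.002,0,0.003,0,0,0,0,-0.002,0,0.003,0,0,0,0,-0.002,0,0.003,0,0,0,0]'

```text
t: 3.55
eef_pos: [0.6431, -0.1609, 0.1691]
eef_rot: [-2.428, -1.993, 0.0]
force: [-0.2, 0.7, 0.6]
finger_gap: 0.0259
```

Call:
servo_tool --series '[0,0,0,0,0,0,0,0,0,0,0,0,0,0,0,0,0,0,0,0,0,0,0,0,0,0,0,0,0,0,0,0,0,0,0]'

```text
t: 4.05
eef_pos: [0.6432, -0.1609, 0.1692]
eef_rot: [2.428, 1.993, 0.0]
force: [1.2, 0.0, 0.4]
finger_gap: 0.0135
```

Call:
servo_tool --series '[0,0,0,0,0,0,0,0,0,0,0,0,0,0,0,0,0,0,0,0,0]'

```text
t: 4.35
eef_pos: [0.6432, -0.1609, 0.1692]
eef_rot: [2.428, 1.993, 0.0]
force: [1.6, -0.4, 0.8]
finger_gap: 0.0132
```

```bash
python3 - <<'E'
from h import *
for n in("side","top"):
  p,d=env.camera(n);a,b=(190,300) if n=="side" else (120,300);cv2.imwrite(f"pics/{n}3.png",cv2.resize(p[a:a+130,b:b+130,::-1],None,fx=4,fy=4,interpolation=cv2.INTER_CUBIC))
E
```

```text
(no output)
```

View pics/side3.png

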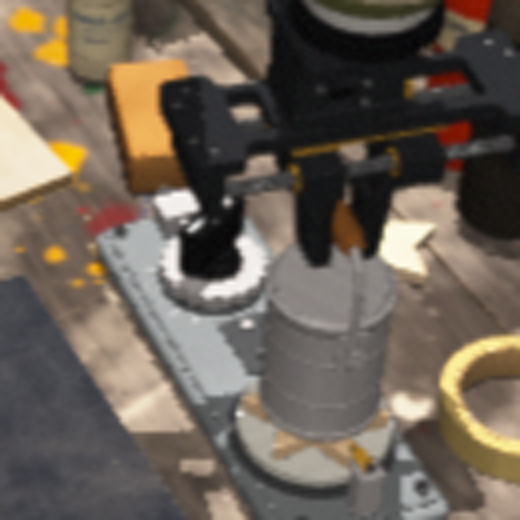

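The fingers hold the handle and have stopped on it. I'll lift it now.

Call:
servo_tool --series '[0,0,-0.005,0,0,0,0,0,0,-0.012,0,0,0,0,0,0,-0.02,0,0,0,0,0,0,-0.03,0,0,0,0,0,0,-0.04,0,0,0,0,0,0,-0.05,0,0,0,0,0,0,-0.058,0,0,0,0,0,0,-0.06,0,0,0,0,0,0,-0.06,0,0,0,0,0,0,-0.06,0,0,0,0]'

```text
t: 5.45
eef_pos: [0.643, -0.1608, 0.2286]
eef_rot: [-2.427, -1.993, 0.001]
force: [0.7, 0.0, -6.3]
finger_gap: 0.0133
```

```bash
python3 - <<'E'
from h import *
o=env.get_obs();print(o["t"],o["eef_pos"],o["force"],o["finger_gap"],delta((.43,-.215,.228),-11.5),delta((.43,-.215,.165),-11.5))
for n in("side",):
  p,d=env.camera(n);a,b=(170,300) if n=="side" else (120,300);cv2.imwrite(f"pics/{n}4.png",cv2.resize(p[a:a+150,b:b+150,::-1],None,fx=4,fy=4,interpolation=cv2.INTER_CUBIC))
E
```

```text
5.45 [ 0.642974   -0.16079298  0.22859093] [ 0.72309828  0.03034202 -6.2726504 ] 0.013303255163856678 (array([-0.0946, -0.1983,  0.0008]), array([-0.001 , -0.0002,  0.0047])) (array([-0.0947, -0.1983,  0.0638]), array([-0.001 , -0.0002,  0.0047]))
```

View pics/side4.png

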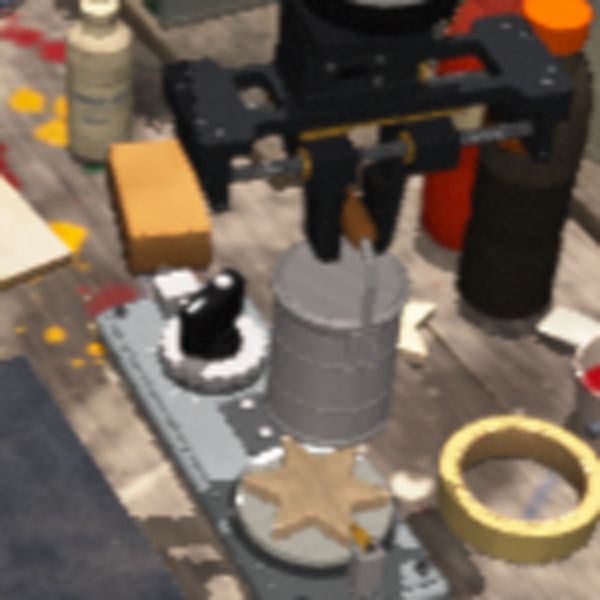

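The can hangs upright, clear of the star, with a load of about 6.3 N. Next I'll carry it over the block.

Call:
servo_tool --series '[-0.003,-0.006,0,0,0,0,0,-0.008,-0.018,0,0,0,0,0,-0.016,-0.034,0,0,0,0,0,-0.025,-0.053,0,0,0,0,0,-0.035,-0.074,0,0,0,0,0,-0.045,-0.095,0,0,0,0,0,-0.055,-0.116,0,0,0,0,0,-0.065,-0.137,0,0,0,0,0,-0.074,-0.156,0,0,0,0,0,-0.082,-0.172,0,0,0,0,0]'

```text
t: 6.5
eef_pos: [0.4569, -0.2078, 0.2292]
eef_rot: [2.428, 1.993, -0.0]
force: [0.7, 0.2, -5.9]
finger_gap: 0.0135
```

Call:
servo_tool --series '[-0.006,-0.013,0,0,0,0,0,-0.01,-0.021,0,0,0,0,0,-0.013,-0.026,0,0,0,0,0,-0.013,-0.026,0.005,0,0,0,0,-0.013,-0.026,0.015,0,0,0,0,-0.013,-0.026,0.025,0,0,0,0,-0.013,-0.026,0.035,0,0,0,0,-0.013,-0.026,0.045,0,0,0,0,-0.013,-0.026,0.05,0,0,0,0,-0.013,-0.026,0.05,0,0,0,0]'

```text
t: 7.5
eef_pos: [0.4302, -0.2153, 0.1783]
eef_rot: [-2.427, -1.993, 0.0]
force: [0.1, -0.2, -5.1]
finger_gap: 0.0134
```

```bash
python3 - <<'E'
from h import *
o=env.get_obs();print(o["t"],o["eef_pos"],o["force"],o["finger_gap"])
for n in("side","top"):
  p,d=env.camera(n);cv2.imwrite(f"pics/{n}5.png",p[:,:,::-1])
E
```

```text
7.5 [ 0.43024884 -0.215262    0.17829868] [ 0.14181229 -0.24226793 -5.06534019] 0.013410133696071183
```

View pics/side5.png

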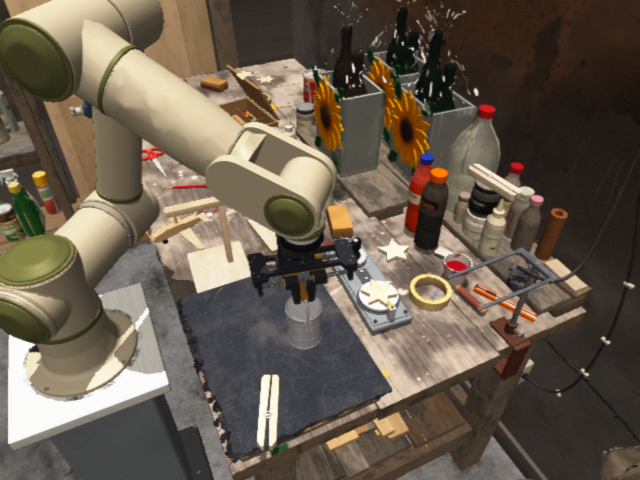

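The can is over the bare part of the block at about (304,325). I'll lower it slowly.

Call:
servo_tool --series '[0,0,0.003,0,0,0,0,0,0,0.006,0,0,0,0,0,0,0.009,0,0,0,0,0,0,0.011,0,0,0,0,0,0,0.013,0,0,0,0,0,0,0.014,0,0,0,0,0,0,0.014,0,0,0,0]'

```text
t: 8.3
eef_pos: [0.4304, -0.2155, 0.165]
eef_rot: [-2.428, -1.993, 0.0]
force: [-0.0, -0.3, -6.8]
finger_gap: 0.0135
```

Call:
servo_tool --series '[0,0,0.001,0,0,0,0,0,0,0.001,0,0,0,0,0,0,0.002,0,0,0,0,0,0,0.002,0,0,0,0]'

```text
t: 8.7
eef_pos: [0.4306, -0.2156, 0.1632]
eef_rot: [2.428, 1.993, 0.0]
force: [0.2, -0.2, -5.0]
finger_gap: 0.0132
```

Call:
servo_tool --series '[0,0,0.001,0,0,0,0,0,0,0.001,0,0,0,0,0,0,0.001,0,0,0,0]'

```text
t: 9.0
eef_pos: [0.431, -0.216, 0.163]
eef_rot: [2.426, 1.992, 0.001]
force: [1.3, -1.5, 5.4]
finger_gap: 0.0131
```

The load went from -6 N to +5 N, so the can is standing on the block. I'll open the fingers.

Call:
servo_tool --series '[0,0,-0.0005,0,0,0,0,0,0,-0.0005,0,0,0,0.2,0,0,-0.0005,0,0,0,0.4,0,0,-0.0005,0,0,0,0.6,0,0,-0.0005,0,0,0,0.6,0,0,-0.0005,0,0,0,0.6,0,0,-0.0005,0,0,0,0.6,0,0,-0.0005,0,0,0,0.6]'

```text
t: 9.8
eef_pos: [0.4304, -0.2155, 0.1626]
eef_rot: [-2.428, -1.993, 0.0]
force: [-0.6, -0.5, 0.6]
finger_gap: 0.0531
```

```bash
python3 - <<'E'
from h import *
o=env.get_obs();print(o["t"],o["eef_pos"],o["force"],o["finger_gap"])
for n in("side",):
  p,d=env.camera(n);cv2.imwrite(f"pics/{n}6.png",cv2.resize(p[220:370,230:380,::-1],None,fx=4,fy=4))
E
```

```text
9.8 [ 0.43040384 -0.21545751  0.16259274] [-0.60822153 -0.45120662  0.64276062] 0.05310227425980732
```

View pics/side6.png

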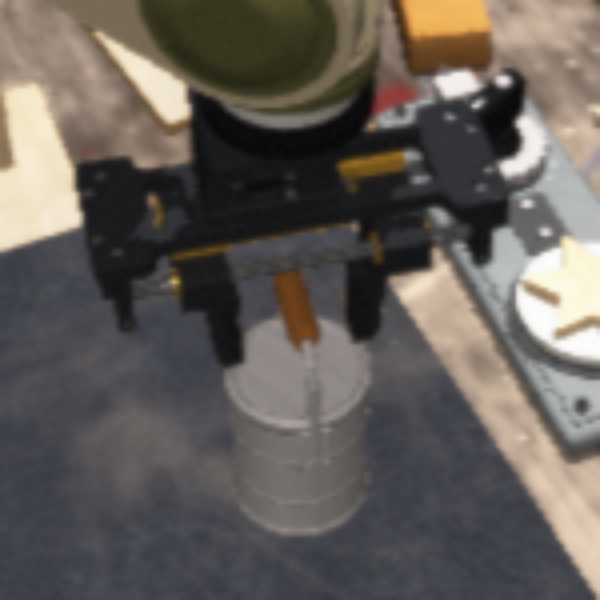

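The can stands upright with the handle free. I'll retreat upward and re-measure the knob.

Call:
servo_tool --series '[0,0,-0.02,0,0,0,0.6,0,0,-0.05,0,0,0,0.6,0,0,-0.08,0,0,0,0.6,0,0,-0.11,0,0,0,0.6,0,0,-0.11,0,0,0,0.6]'

```text
t: 10.35
eef_pos: [0.4313, -0.2162, 0.2761]
eef_rot: [2.423, 1.989, 0.002]
force: [-0.7, -0.3, 0.5]
finger_gap: 0.053
```

```bash
python3 - <<'E'
from h import *
p,d=env.camera("top");s,ds=env.camera("side");np.savez("t7.npz",p=p,d=d,s=s,ds=ds)
cv2.imwrite("pics/top7.png",cv2.resize(p[165:235,275:420,::-1],None,fx=5,fy=5,interpolation=cv2.INTER_CUBIC))
cv2.imwrite("pics/side7.png",cv2.resize(s[230:290,325:385,::-1],None,fx=9,fy=9,interpolation=cv2.INTER_CUBIC))
for n,im,dd in(("top",p,d),("side",s,ds)):
    W=pts(n,dd)
    for zc in(.088,):
        m=(W[...,2]>.074)&(W[...,2]<.098)&(abs(W[...,0]-.647)<.04)&(abs(W[...,1]+.027)<.04)
        P=W[m];r=cv2.minAreaRect((P[:,:2]*1000).astype(np.float32));e=np.linalg.svd(P[:,:2]-P[:,:2].mean(0),full_matrices=False)[2][0]
        print(n,len(P),P.mean(0),P.max(0)[2],r,np.degrees(np.arctan2(e[1],e[0])))
    m=(W[...,2]>.037)&(W[...,2]<.046)&(abs(W[...,0]-.647)<.05)&(abs(W[...,1]+.027)<.05)&(im.min(2)>120);P=W[m]
    print(" wheel",len(P),cv2.minEnclosingCircle((P[:,:2]*1000).astype(np.float32)))
    m=(W[...,2]>.037)&(W[...,2]<.046)&(abs(W[...,0]-.64)<.055)&(abs(W[...,1]+.165)<.055)&(im.min(2)>120);P=W[m]
    print(" platen",len(P),cv2.minEnclosingCircle((P[:,:2]*1000).astype(np.float32)))
E
```

```text
top 205 [ 0.64401786 -0.0259381   0.0870683 ] 0.09297275591526909 ((644.8308715820312, -26.51226234436035), (53.85734939575195, 18.256847381591797), 26.44522476196289) -153.77743429484931
 wheel 297 ((655.1845703125, -23.522525787353516), 46.569602966308594)
 platen 555 ((639.91357421875, -163.28985595703125), 45.0523567199707)
side 145 [ 0.64326952 -0.03203145  0.08322952] 0.08977893502946026 ((645.1756591796875, -28.848718643188477), (54.759700775146484, 17.617469787597656), 24.566734313964844) -157.78908995054303
 wheel 180 ((650.757080078125, -18.290407180786133), 41.168025970458984)
 platen 337 ((640.9019775390625, -165.2439727783203), 45.77082061767578)
```

View pics/top7.png

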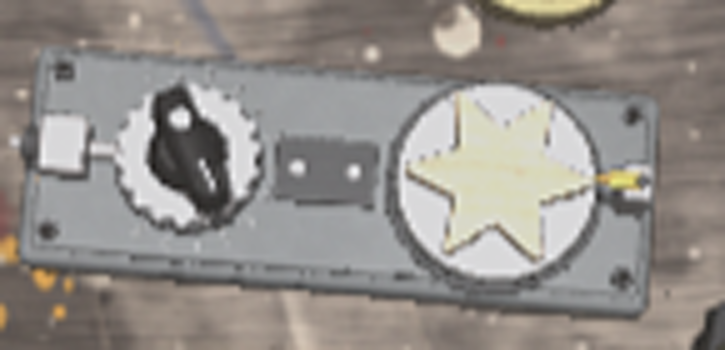

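View pics/side7.png

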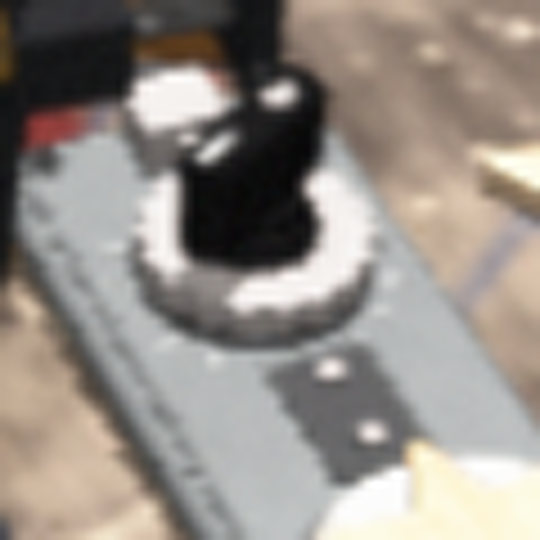

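The top view shows the bar from (175,95) to (215,215), with the white line of the nose on the near, right end, and a star point at the yellow pointer (600,180). I'll refine the knob axis and the bar angle.

```bash
python3 - <<'E'
from h import *
a=np.load("t7.npz")
for n,im,dd in(("top",a["p"],a["d"]),("side",a["s"],a["ds"])):
    W=pts(n,dd); near=(abs(W[...,0]-.647)<.04)&(abs(W[...,1]+.027)<.04)
    for lo in(.08,.084,.086):
        m=(W[...,2]>lo)&(W[...,2]<.098)&near;P=W[m]
        r=cv2.minAreaRect((P[:,:2]*1000).astype(np.float32));e=np.linalg.svd(P[:,:2]-P[:,:2].mean(0),full_matrices=False)[2][0]
        print(n,lo,len(P),P.mean(0).round(4),np.array(r[0]).round(1),np.array(r[1]).round(1),round(r[2],1),np.degrees(np.arctan2(e[1],e[0])).round(1)%180)
    # raised mask (bar+wheel, above bed) circle by z>.036
    m=((W[...,2]>.035)&(W[...,2]<.05)&(abs(W[...,0]-.65)<.045)&(W[...,1]>-.065)&(W[...,1]<.013));P=W[m]
    print(" wheel",cv2.minEnclosingCircle((P[:,:2]*1000).astype(np.float32)))
# wheel ellipse: white pixels -> rays on z=.042, hull
im=a["p"];m=(im.min(2)>170).astype(np.uint8)
v,u=np.nonzero(m[170:230,290:335]);Q=np.array([ray("top",x+290,y+170,.042)[:2] for x,y in zip(u,v)])
Q=Q[np.hypot(Q[:,0]-.65,Q[:,1]+.026)<.038]
print(cv2.minEnclosingCircle((Q*1000).astype(np.float32)),cv2.fitEllipse(cv2.convexHull((Q*1000).astype(np.float32))))
E
```

```text
top 0.08 196 [ 0.6446 -0.0259  0.0875] [644.9 -26.6] [53.9 18.1] 26.3 26.80000000000001
top 0.084 179 [ 0.6447 -0.026   0.088 ] [644.7 -26.3] [53.9 17.5] 24.7 26.5
top 0.086 150 [ 0.6449 -0.0259  0.0886] [644.7 -26.2] [53.9 17.2] 24.9 27.0
 wheel ((643.50830078125, -26.778364181518555), 40.95644760131836)
side 0.08 112 [ 0.6442 -0.0307  0.0852] [645.2 -28.8] [54.8 17.6] 24.6 23.099999999999994
side 0.084 82 [ 0.6444 -0.0297  0.0862] [646.4 -28.3] [52.1 17.6] 24.6 26.400000000000006
side 0.086 42 [ 0.6443 -0.0305  0.0873] [645.8 -30.4] [49.4 14.7] 25.6 28.5
 wheel ((650.04296875, -27.494564056396484), 33.87282180786133)
((647.6444702148438, -25.203771591186523), 35.9346809387207) ((649.6968994140625, -24.44817543029785), (63.88288497924805, 70.15998840332031), 149.10763549804688)
```

```bash
python3 - <<'E'
from h import *
print(delta((.649,-.0255,.2),-64.5))
E
```

```text
(array([0.2289, 0.1775, 0.0724]), array([2.000e-04, 0.000e+00, 9.298e-01]))
```

Call:
servo_tool --series '[0.03,0.023,0,0,0,0.12,0.7,0.06,0.046,0,0,0,0.24,0.7,0.09,0.07,0,0,0,0.36,0.7,0.12,0.093,0,0,0,0.48,0.7,0.15,0.116,0,0,0,0.6,0.7,0.18,0.14,0.01,0,0,0.72,0.7,0.21,0.163,0.03,0,0,0.84,0.7,0.229,0.1775,0.05,0,0,0.93,0.7,0.229,0.1775,0.07,0,0,0.93,0.7,0.229,0.1775,0.072,0,0,0.93,0.7]'

```text
t: 11.45
eef_pos: [0.6478, -0.0247, 0.1959]
eef_rot: [-3.061, -0.694, 0.011]
force: [-0.2, 0.2, -0.7]
finger_gap: 0.062
```

```bash
python3 - <<'E'
from h import *
o=env.get_obs();print(o["t"],o["eef_pos"],o["force"],o["q"][5],delta((.649,-.0255,.058),-64.5))
p,d=env.camera("side");cv2.imwrite("pics/s8.png",cv2.resize(p[180:330,280:430,::-1],None,fx=4,fy=4,interpolation=cv2.INTER_CUBIC))
E
```

```text
11.45 [ 0.64784335 -0.02466017  0.19592195] [-0.19988624  0.24525934 -0.73830504] 0.9066696749425492 (array([0.0015, 0.0019, 0.1379]), array([-0.0048,  0.0063,  0.0007]))
```

View pics/s8.png

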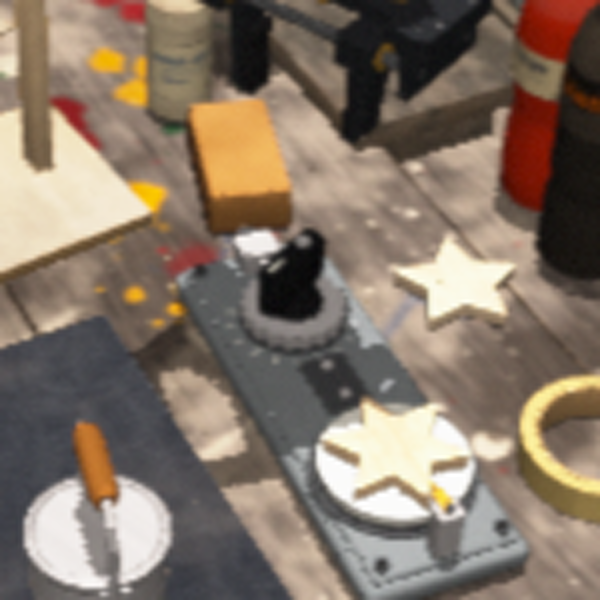

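The fingers hang astride the knob bar, and the can stands on the block. I'll descend now.

Call:
servo_tool --series '[0,0,0.03,0,0,0,0.7,0,0,0.06,0,0,0,0.7,0,0,0.085,0,0,0,0.7,0,0,0.1,0,0,0,0.7,0,0,0.115,0,0,0,0.7,0,0,0.125,0,0,0,0.7,0,0,0.135,0,0,0,0.7,0,0,0.139,0,0,0,0.7,0,0,0.139,0,0,0,0.7]'

```text
t: 12.4
eef_pos: [0.6491, -0.0254, 0.0614]
eef_rot: [-3.064, -0.693, 0.0]
force: [0.0, 0.3, 1.0]
finger_gap: 0.0617
```

```bash
python3 - <<'E'
from h import *
o=env.get_obs();print(o["t"],o["eef_pos"],o["force"],o["ft_torque"],delta((.649,-.0255,.057),-64.5))
p,d=env.camera("side");cv2.imwrite("pics/s9.png",cv2.resize(p[180:330,280:430,::-1],None,fx=4,fy=4,interpolation=cv2.INTER_CUBIC))
E
```

```text
12.4 [ 0.64911993 -0.02542524  0.06142881] [0.03760845 0.33955664 1.00675928] [-0.04202408  0.11308412 -0.00089765] (array([-0.0001,  0.    ,  0.0044]), array([-0.0001,  0.0002, -0.0002]))
```

View pics/s9.png

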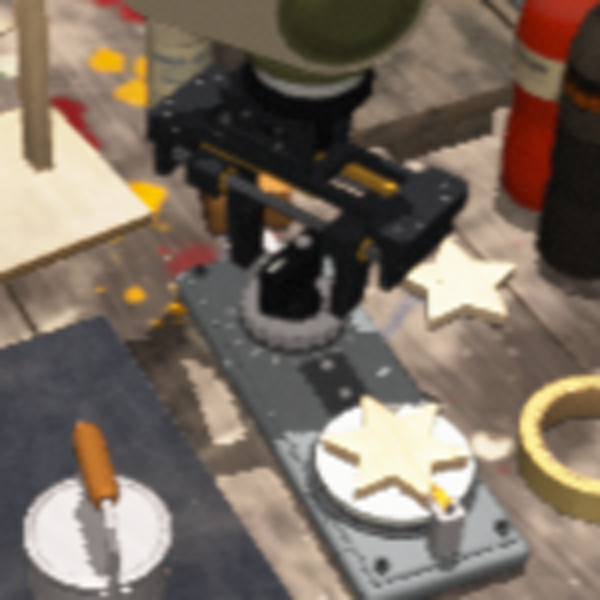

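Call:
servo_tool --series '[0,0,0.004,0,0,0,0.5,0,0,0.004,0,0,0,0.3,0,0,0.004,0,0,0,0.15,0,0,0.004,0,0,0,0,0,0,0.004,0,0,0,0,0,0,0.004,0,0,0,0,0,0,0.004,0,0,0,0,0,0,0.004,0,0,0,0,0,0,0.004,0,0,0,0,0,0,0.004,0,0,0,0]' --grip_force 40

```text
t: 13.45
eef_pos: [0.6486, -0.0236, 0.0583]
eef_rot: [-3.061, -0.694, 0.001]
force: [-5.4, 9.1, 7.0]
finger_gap: 0.0175
```

```bash
python3 - <<'E'
from h import *
o=env.get_obs();print({k:o[k] for k in("t","eef_pos","force","ft_torque","finger_gap")})
E
```

```text
{'t': 13.45, 'eef_pos': array([ 0.6486089 , -0.02357449,  0.05832511]), 'force': array([-5.43053021,  9.10871871,  7.01942001]), 'ft_torque': array([1.36573099, 0.97469057, 0.08121098]), 'finger_gap': 0.01746164492926829}
```

Gripped: the gap is 17.5 mm and the sideways load about 10 N. I'll relieve that by following the bar's real position.

Call:
servo_tool --series '[0,-0.001,-0.001,0,0,0,0,0,-0.002,-0.001,0,0,0,0,0,-0.002,-0.001,0,0,0,0,0,-0.002,-0.001,0,0,0,0]'

```text
t: 13.85
eef_pos: [0.6485, -0.0235, 0.0584]
eef_rot: [-3.064, -0.693, -0.001]
force: [4.2, 2.9, -4.8]
finger_gap: 0.0176
```

```bash
cat > st.py <<'E'
from h import *
o=env.get_obs();R=Ro.from_rotvec(o["eef_rot"]);M=R.as_matrix()
print({k:np.round(o[k],4) for k in("t","eef_pos","force","ft_torque","finger_gap")},"yaw",np.degrees(np.arctan2(M[1,1],M[0,1])),"tool-frame F",R.inv().apply(o["force"]).round(2),"q6",o["q"][5])
E
python3 st.py
```

```text
{'t': np.float64(13.85), 'eef_pos': array([ 0.6485, -0.0235,  0.0584]), 'force': array([ 4.1548,  2.8799, -4.8336]), 'ft_torque': array([ 0.4786, -0.5416,  0.0164]), 'finger_gap': np.float64(0.0176)} yaw -64.52234395997142 tool-frame F [ 4.99 -0.81  4.84] q6 0.909305044101609
```

Call:
servo_tool --series '[0,0,0,0,0,0.06,0,0,0,0,0,0,0.12,0,0,0,0,0,0,0.18,0,0,0,0,0,0,0.24,0,0,0,0,0,0,0.3,0,0,0,0,0,0,0.35,0,0,0,0,0,0,0.35,0,0,0,0,0,0,0.35,0]'

```text
t: 14.65
eef_pos: [0.6483, -0.0227, 0.0584]
eef_rot: [-3.137, -0.149, 0.0]
force: [4.2, 6.9, -3.4]
finger_gap: 0.0175
```

```bash
python3 st.py
```

```text
{'t': np.float64(14.65), 'eef_pos': array([ 0.6483, -0.0227,  0.0584]), 'force': array([ 4.2187,  6.8878, -3.403 ]), 'ft_torque': array([ 0.9791, -0.3762,  0.0649]), 'finger_gap': np.float64(0.0175)} yaw -84.56400638945864 tool-frame F [ 4.85 -6.45  3.41] q6 1.259293306326999
```

The lateral drift puts the axis at about (0.6506, -0.0225). I'll go on to the second stop, with the TCP following that axis.

Call:
servo_tool --series '[0.0002,-0.0008,0,0,0,0.06,0,0.0003,-0.0011,0,0,0,0.12,0,0.0004,-0.0013,0,0,0,0.18,0,0.0005,-0.0015,0,0,0,0.24,0,0.0006,-0.0016,0,0,0,0.3,0,0.0006,-0.0017,0,0,0,0.349,0,0.0006,-0.0017,0,0,0,0.349,0,0.0006,-0.0017,0,0,0,0.349,0]'

```text
t: 15.45
eef_pos: [0.6484, -0.0218, 0.0584]
eef_rot: [-3.116, 0.396, 0.002]
force: [-0.9, 1.5, -3.6]
finger_gap: 0.0178
```

```bash
python3 st.py; python3 - <<'E'
from h import *
p,d=env.camera("side");cv2.imwrite("pics/s10.png",cv2.resize(p[220:330,320:430,::-1],None,fx=5,fy=5,interpolation=cv2.INTER_CUBIC))
E
```

```text
{'t': np.float64(15.45), 'eef_pos': array([ 0.6484, -0.0218,  0.0584]), 'force': array([-0.8906,  1.5236, -3.5611]), 'ft_torque': array([0.386 , 0.2591, 0.0078]), 'finger_gap': np.float64(0.0178)} yaw -104.49134410222133 tool-frame F [-1.24 -1.25  3.56] q6 1.609800878590827
```

View pics/s10.png

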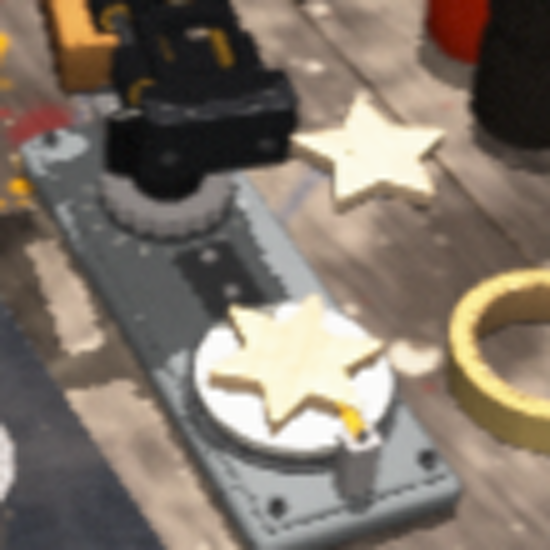

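The star has turned about 40°, the forces are low and the axial moment is near zero, so this is the second stop. One more click.

Call:
servo_tool --series '[0,-0.0002,0,0,0,0.06,0,0,-0.0003,0,0,0,0.12,0,0,-0.0004,0,0,0,0.18,0,0,-0.0006,0,0,0,0.24,0,0,-0.0007,0,0,0,0.3,0,0.0001,-0.0008,0,0,0,0.349,0,0.0001,-0.0008,0,0,0,0.349,0,0.0001,-0.0008,0,0,0,0.349,0]'

```text
t: 16.3
eef_pos: [0.6487, -0.0211, 0.0584]
eef_rot: [3.001, -0.93, -0.001]
force: [-2.3, 3.3, -3.0]
finger_gap: 0.0177
```

```bash
python3 st.py; python3 - <<'E'
from h import *
p,d=env.camera("side");cv2.imwrite("pics/s11.png",cv2.resize(p[220:370,260:430,::-1],None,fx=4,fy=4,interpolation=cv2.INTER_CUBIC));np.savez("t11.npz",s=p,ds=d)
t,d=env.camera("top");cv2.imwrite("pics/t11.png",cv2.resize(t[160:320,275:435,::-1],None,fx=4,fy=4,interpolation=cv2.INTER_CUBIC))
E
```

```text
{'t': np.float64(16.3), 'eef_pos': array([ 0.6487, -0.0211,  0.0584]), 'force': array([-2.2593,  3.3085, -3.0241]), 'ft_torque': array([ 0.4696,  0.2858, -0.0063]), 'finger_gap': np.float64(0.0177)} yaw -124.45764794691173 tool-frame F [-3.73 -1.45  3.03] q6 1.9596159232461128
```

View pics/s11.png

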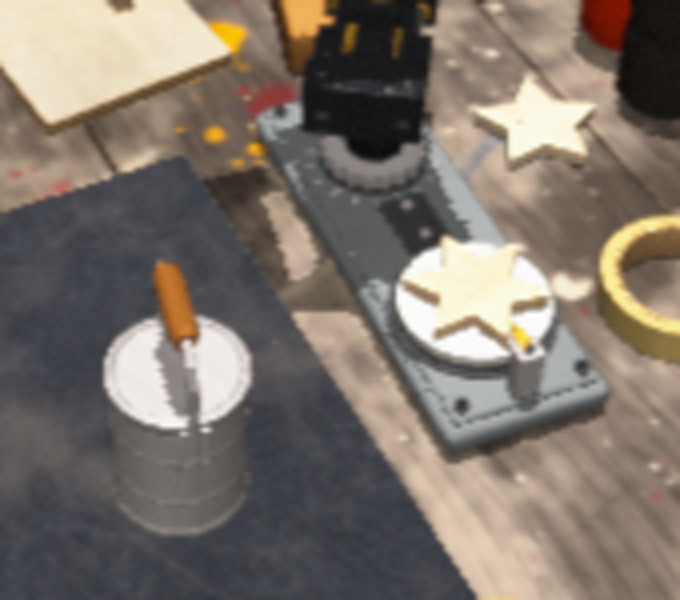

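View pics/t11.png

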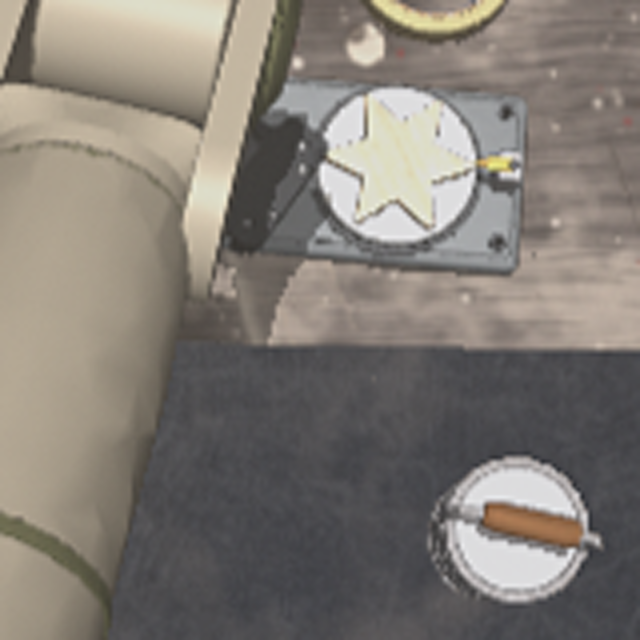

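The star's tip is at the pointer (475,163) and the can is upright on the block. As a check, I'll compare the star's six-fold angle before and after.

```bash
python3 - <<'E'
from h import *
def ang(p):
    hsv=cv2.cvtColor(p,cv2.COLOR_RGB2HSV)
    m=((hsv[...,1]>38)&(hsv[...,2]>150));v,u=np.nonzero(m);Q=np.array([ray("top",a,b,.052)[:2] for a,b in zip(u,v) if 340<a<410 and 170<b<230])
    Q=Q[np.hypot(*(Q-[.6403,-.1645]).T)<.043];z=(Q-Q.mean(0))@[1,1j];w=abs(z)
    s=(w**6*np.exp(6j*np.angle(z))).sum();return len(Q),Q.mean(0),np.degrees(np.angle(s))/6
t,_=env.camera("top");s,_=env.camera("side")
print(ang(np.load("t7.npz")["p"]),ang(t))
E
python3 st.py
```

```text
(53, array([ 0.6416621 , -0.15692919]), np.float64(27.240722756484914)) (39, array([ 0.64516737, -0.15539191]), np.float64(-25.59910070462736))
{'t': np.float64(16.5), 'eef_pos': array([ 0.6487, -0.0211,  0.0584]), 'force': array([-2.5729,  2.8916, -3.3013]), 'ft_torque': array([0.4612, 0.4956, 0.0844]), 'finger_gap': np.float64(0.0175)} yaw -124.51700217102248 tool-frame F [-3.76 -0.93  3.3 ] q6 1.9606259743514352
```

```bash
python3 - <<'E'
from h import *
t,_=env.camera("top");np.savez("t12.npz",p=t)
ps={"a":np.load("t7.npz")["p"],"b":t}
u0,v0=proj("top",(.6403,-.1645,.052));print(u0,v0)
for k,p in ps.items():
    q=p.astype(int);print(q[int(v0),int(u0)],q[int(v0)+16,int(u0)-5])
    w=q[...,0]-q[...,2]
    m=(w>18);v,u=np.nonzero(m);Q=np.array([ray("top",a,b,.052)[:2] for a,b in zip(u,v) if 340<a<410 and 170<b<230])
    Q=Q[np.hypot(*(Q-[.6403,-.1645]).T)<.043]
    for c in (Q.mean(0),np.array([.6403,-.1645])):
        z=(Q-c)@[1,1j];print(k,len(Q),c,np.degrees(np.angle((abs(z)**6*np.exp(6j*np.angle(z))).sum()))/6)
E
```

```text
374.7525945188986 199.45014434479526
[216 215 189] [218 218 219]
a 464 [ 0.63898107 -0.16293422] 26.58448538406653
a 464 [ 0.6403 -0.1645] 26.613404570954742
[221 221 199] [222 223 224]
b 401 [ 0.64051259 -0.16252627] 26.05578443449335
b 401 [ 0.6403 -0.1645] 26.39261051663634
```

The star's angle matches its starting angle, modulo 60°, to 0.5°. I'll hold a moment longer, then hand in.

Call:
servo_tool --series '[0,0,0,0,0,0,0,0,0,0,0,0,0,0,0,0,0,0,0,0,0,0,0,0,0,0,0,0,0,0,0,0,0,0,0]'

```text
t: 17.05
eef_pos: [0.6487, -0.0211, 0.0584]
eef_rot: [3.0, -0.933, -0.001]
force: [-4.0, 2.6, -3.1]
finger_gap: 0.0173
```

```bash
python3 st.py; python3 -c "
from rig import env
print(env.job_done())"
```

```text
{'t': np.float64(17.05), 'eef_pos': array([ 0.6487, -0.0211,  0.0584]), 'force': array([-4.0052,  2.5704, -3.1409]), 'ft_torque': array([0.5061, 0.7579, 0.0675]), 'finger_gap': np.float64(0.0173)} yaw -124.55500235351559 tool-frame F [-4.75  0.15  3.14] q6 1.961319907405539
the job is handed in; nothing more can be done
None
```

I lifted the can off the star by its handle, stood it on the raised block at about (0.43, -0.215), and turned the knob clockwise three clicks. I handed the job in at about 17 s with the fingers still gripping the bar at 40 N; no verdict was reported.

**Last checks:**
- **Knob:** the tool turned 60.0°, and the star's six-fold pattern is within 0.5° of where it started. A point sits at the pointer.
- **Grip:** the gap is 17.3 mm on the 18 mm bar, and the grasp point is about 2 to 3 mm from the knob's estimated axis. The moment on the knob was below 0.1 N m, with about 5 N of residual side load.
- **Can:** in the last pictures it stood upright and free on the block. The other things looked untouched in those views.

**Checks that disagreed:**
- My first estimate of the knob's axis was about 3 mm off. I corrected it from the side forces while turning.
- The handle grip read about 13 mm instead of 15.6 mm, but it held.
- The first mask for the star's angle was poor, so I replaced it.

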